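Seat a lens barrel in the V-block stand and hold it down

TASK

Take the silver lens barrel from its white rest and set it into the V-block stand so that its brass collar drops into the gap between the V-block and the clip, pushing its thin steel tail down past the sprung orange jaw until the jaw snaps back over it. Then, so that its alignment can be checked, keep the barrel gently but firmly pressed down (about 15 N in all, centred, so that it bears on both faces of the V) and finish like that, still holding and pressing it, without disturbing the petri dish, the vial or the dropper bottle.

Things in the scene. Friction and masses are not known exactly. Their poses are not given: they have to be found in the camera images.
- lens_barrel: satin aluminium lens barrel, lying, 0.12 to 0.2 kg. Origin and axes as barrel_center; y along the barrel, from thin tail (-y) to glass front (+y). Along y in mm: steel tail, diameter 12, from -92 to -56; brass collar, diameter 34, -56 to -50; silver tube, diameter 26, -49 to 56; black ribbed front ring, diameter 30, 52 to 62. Its turn about its own axis is free.
- barrel_center (a point): point on the barrel's axis to grip at, midway between the stretches that lie in the V-block (y axis along the barrel, tail at -y). Grip across the 26 mm tube from above here; in the rest and in the stand the tube is bare for 30 mm either way along it, with nothing beside it.
- barrel_tail (a point): the point on the barrel's axis in the middle of the stretch of tail that goes into the clip, 68 mm from barrel_center towards the tail
- rest_center (a point): on the fixed white plastic rest (66 x 112 x 28 mm) in which the barrel lies at the start: on the axis of its two V notches, 34 mm above the bench; lips 28 mm above the bench, floor between the notches 6 mm above it. y axis along the notches.
- seat_center (a point): on the fixed V-block stand with a blue base plate: where barrel_center sits at the end, 50 mm above the bench. y along the V (clip on the -y side), z up, x across. Two grey saddles, 30 to 46 mm from this point either way along y, 56 mm wide, have a 90 degree V with lips 33 mm apart, 48 mm above the bench. Between them the 84 mm wide base plate is 10 mm above the bench, leaving room for fingers.
- clip_center (a point): middle of the fork clip, where barrel_tail sits at the end: 68 mm from seat_center along -y, same height. 16 mm thick along y, with a 14 mm gap to the V-block for the 6 mm collar. The 16 mm slot lies between a fixed aluminium tine (-x side, sloped mouth, top 71 mm above the bench) and the orange jaw (+x side, top 82 mm); the seated tail touches neither.
- jaw_nose (a point): tip of the orange jaw's nose: at rest 1.5 mm to the +x side of the seated tail's axis and 8.5 mm above the seated tail's axis; the tail coming down pushes its steep, slippery top outward
- clip_jaw (a joint): opening angle of the orange jaw in rad: 0 closed, grows to at most 0.7 as its nose is pushed outward (+x of the stand). A weak spring (about 2 N at the nose, slippery plastic) shuts it. The passing tail opens it to about 0.06 to 0.15; it snaps shut only when the tail is within about 3 mm of its seat.
- v_face_near: the two grey V faces on the stand's -x side (one contact line); origin on the bench under seat_center
- v_face_far: the two grey V faces on the stand's +x side (the other contact line); origin on the bench under seat_center
- amber_vial: bystander: small amber glass vial with a white cap, 27 mm in diameter, 57 mm high, standing; origin at its foot
- petri_dish: bystander: flat glass petri dish, 64 mm in diameter, 15 mm high; origin at its underside
- dropper_bottle: bystander: amber dropper bottle with a black top, 33 mm in diameter, 96 mm high; origin at its foot
- rheometer: the tall dark instrument at the right, fixed: solid, over 0.5 m high; its open oven halves and foot reach from about 0.25 m left to 0.25 m right of its origin and to 0.25 m in front of it (towards the robot). Keep the arm clear of it: draw in before swinging past. Origin on the bench under its middle.

How it is judged:
On the way, in this order (a step that is already met when the one before it is completed fails the run):
1. the tail, above the clip, pushes the sprung jaw open (value of joint clip_jaw above 0.04 rad and horizontal distance between barrel_tail and clip_center below 0.012 m and contact force between lens_barrel and the fingers above 0.5 N), for 0.05 s.
2. the jaw has snapped back over the tail and the barrel lies in the V (value of joint clip_jaw below 0.05 rad and distance between barrel_tail and clip_center below 0.006 m and distance between barrel_center and seat_center below 0.006 m), for 0.2 s.
At the end, for the whole second after the job is handed in: the jaw is shut (under 0.05 rad) over the tail, within 6 mm of the clip's centre; the barrel lies within 1.5 mm of its seat (2 mm downward) and 0.035 rad of the V's direction; the fingers still press it (over 2 N) so that each side of the V carries more than 2 N (value of joint clip_jaw below 0.05 rad and x of barrel_center in the frame of seat_center between -0.0015 and 0.0015 m and z of barrel_center in the frame of seat_center between -0.002 and 0.0015 m and distance between barrel_tail and clip_center below 0.006 m and angle between the y axis of barrel_center and the y axis of seat_center, either way round below 0.035 rad and contact force between lens_barrel and v_face_near above 2 N and contact force between lens_barrel and v_face_far above 2 N and contact force between lens_barrel and the fingers above 2 N and linear speed of lens_barrel below 0.02 m/s); the arm keeps its last pose, push and grip.
It fails at once if the barrel is jammed onto a V face with more than 60 N (contact force between lens_barrel and v_face_near above 60 N or contact force between lens_barrel and v_face_far above 60 N).
It fails at once if the vial, the petri dish or the dropper bottle is moved by more than 20 mm (distance of any of amber_vial, petri_dish, dropper_bottle from where it was at the start of the episode above 0.02 m).
It also fails if it takes over 51 s, if anything falls off the work surface, if the arm or the gripper's body presses on something with over 40 N, if the wrist force passes 120 N, or if a joint passes its speed limit or range.

ROBOT

A 7-joint arm with a two-finger parallel gripper is mounted at the origin on a cart in front of the work surface, level with it; the furniture and walls round the work are solid. World frame = base frame: x ahead of the robot, y to its left, z up, the work surface at z = 0. Lengths are in m, angles in rad, forces in N, time in s.
With the tool pointing down it reaches from about 0.35 to 0.9 m from the base axis. Payload 8.1 kg.
Tool frame: the origin (TCP) lies midway between the tips of the shut fingers; the grasp point (between the pads) lies arm.grasp_offset behind it (arm.grasp_offset is the distance from the TCP to the grasp point, in m); z points along the fingers, y is the line along which they close (so a half turn about z gives the same grasp; the last joint's range is limited). The gripper opens to 92 mm and grips with 3 to 60 N. Pads are 19 mm wide; open, the fingers measure 130 mm over their backs; the gripper's body (75 mm by 190 mm) begins 47 mm behind the grasp point.
Start: joints at [-1.356, 0.434, 0.025, 1.573, -0.012, 1.134, -0.075], TCP at [0.195, 0.594, 0.227] pointing down, gripper open.
Joint ranges: [-2.62, 2.62], [-0.44, 2.09], [-1.27, 1.32], [0.08, 2.57], [-1.32, 4.46], [0.12, 2], [-2.74, 2.74]. Speed limits (rad/s): [2.22, 2.22, 3.01, 3.01, 3.14, 3.14, 3.14].

INTERFACE

Orientations are given as a rotation vector (axis times angle).
In Python, from cell import observe, imaging, arm gives the robot as it stands.
- The arm moves only by the tool apply_moves, never from a script. Its argument "commands" is a list of rows, each a list of 5 numbers: the opening in per cent of the stroke, from 0 (shut) to 100 (fully open), then the shift along the world's x, y, z in units of 0.06 m (1.0 is 0.06 m), then the turn about the world's z in units of 0.5 rad (1.0 is 0.5 rad). A call has 1 to 12 rows; each row shifts and turns the commanded pose from where the row before left it; what a row does not reach is not made up. A row lasts 1/8 s, in which the tool goes at most 62.5 mm and 10.7 degrees, less where a joint would pass 70% of its speed; a pose out of reach is approached as far as the arm can. A call with a number of a shift or a turn outside -1 to 1 is refused whole. A call with a gripper value outside its range is refused whole. The fingers move at their own pace and stop on an object; "newtons" is the grip in N (left out, the last holds). Time passes only in rows, so rows that do not move let the fingers close. It gives the time, the measured TCP pose, the force, the opening and the grip force at its end, in the units of the state.
- observe(): the state, without advancing time (a new reading comes with each control period).
- imaging.get_image(name): name is "side" or "top" or "wrist"; returns (picture, depth): 420x560x3 uint8, red, green, blue; 420x560 float32, m along the optical axis (not along the pixel's ray), 0 where there is no reading.
- imaging.camera_params(name): a dict with "camera_matrix" (3x3 intrinsics, pixels), "origin" and "rotation" of the camera in the world; the wrist camera has in their place "tool_from_camera" (4x4, takes a point from camera to tool coordinates, whose origin is the TCP and whose axes are the flange's). Camera axes: x right, y up, looking along -z (the intrinsics and any distortion apply to the point x, -y, -z); pixel columns grow to the right and rows downward; lengths in m; the calibration is good to about 2 mm. The wrist camera is an equidistant fisheye: a pixel r from the principal point sees the ray r / f radians off the axis. A picture is of the moment at which its call begins: read the wrist's pose just before it. camera_params takes no time and is no camera call.
- arm.sign_off(): hands the job in; it is judged then, once.
The state is a dict: "clock": time; "joints": joint angles; "dq": joint speeds; "joint_efforts": joint torques, N m; "position": TCP position; "ee_rot": TCP orientation; "force": force on the tool from outside, world axes, zero at the start; "ft_torque": the same for the moment, N m; "width": opening from 0.0 (shut) to 1.0 (fully open); "gripper_force": force on a finger pad.
Only numpy, scipy, OpenCV 4.12 (cv2) and the standard library are available. Lean on these libraries where they do the work, as an engineer would, in place of code of your own. Each camera call takes 0.05 s, during which the arm holds its last target. There are 200 camera calls.

## Working session

There is one attempt and no reset: what is moved stays moved. The work goes in short steps, Python scripts to look and compute and a tool call to move; the robot and the scene stay as the last step left them, time stands still between calls to the robot, and variables do not carry over. Pictures are saved under pics/ and viewed, at most 10 in all, crops included, and the job is handed in when it is done.

Besides the shell and the picture viewer there is one more tool, called as a command line: name --pt "numbers of a row" for each row, then --argument value for the rest. apply_moves: Moves the arm, as the interface text tells. Its arguments: {"type":"object","properties":{"commands":{"type":"array"},"newtons":{"type":"number"}},"required":["commands"]}

```bash
mkdir -p pics; ls; python3 - <<'E'
from cell import observe, imaging, arm
import cv2,numpy as np
s=observe();print(s,arm.grasp_offset)
for n in ["top","side"]:
    p,d=imaging.get_image(n);np.savez(f"{n}0.npz",p=p,d=d)
    cv2.imwrite(f"pics/{n}0.png",p[:,:,::-1]);c=imaging.camera_params(n);print(n,c)
print(imaging.camera_params("wrist"))
E
```

```text
pics
{'clock': 0.0, 'joints': array([-1.35559808,  0.43519456,  0.02500067,  1.57409834, -0.01161254,
        1.13399337, -0.07508294]), 'dq': array([ 0.00090712,  0.00056559,  0.00142701, -0.00011852,  0.00104773,
        0.00204588, -0.00034655]), 'joint_efforts': array([-1.19814002e-03, -6.67858815e+01,  9.84875187e-01, -3.14457071e+01,
       -6.03315979e-02,  4.29848477e-02,  1.69306245e-04]), 'position': array([0.19520383, 0.59319759, 0.22596247]), 'ee_rot': array([-4.97210498e-01, -3.10188955e+00,  2.42635915e-03]), 'force': array([ 0.24334692,  0.27073446, -0.35324371]), 'ft_torque': array([0.08655384, 0.07248212, 0.0033788 ]), 'gripper_force': 0.0, 'width': 0.9963286330761775} 0.0188
top {'camera_matrix': array([[461.28233874,   0.        , 277.01789389],
       [  0.        , 461.28233874, 211.26010728],
       [  0.        ,   0.        ,   1.        ]]), 'origin': array([0.34550668, 0.00245006, 1.50888258]), 'rotation': array([ 0.10571639, -0.12527219, -1.53901557])}
side {'camera_matrix': array([[481.69032106,   0.        , 276.41984201],
       [  0.        , 481.69032106, 213.38954624],
       [  0.        ,   0.        ,   1.        ]]), 'origin': array([ 0.16235624, -0.8184518 ,  0.92074294]), 'rotation': array([ 0.80823301, -0.18263171, -0.4168003 ])}
{'camera_matrix': array([[325.1922621 ,   0.        , 275.24849136],
       [  0.        , 325.1922621 , 211.34714453],
       [  0.        ,   0.        ,   1.        ]]), 'tool_from_camera': array([[-9.74949579e-04,  9.66492659e-01,  2.56692403e-01,
         6.93943924e-02],
       [ 9.99999496e-01,  8.80571160e-04,  4.82614697e-04,
        -3.21625882e-04],
       [ 2.40407635e-04,  2.56692744e-01, -9.66493030e-01,
        -1.57048294e-01],
       [ 0.00000000e+00,  0.00000000e+00,  0.00000000e+00,
         1.00000000e+00]])}
```

View pics/top0.png

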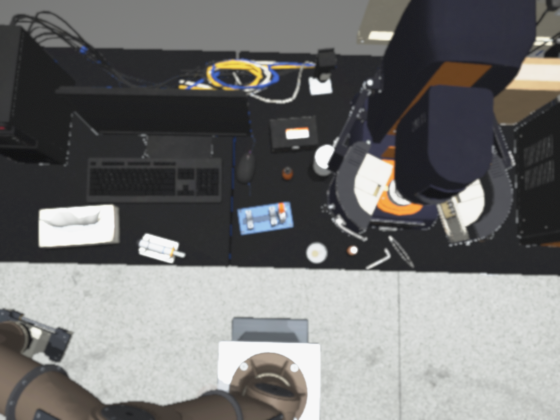

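View pics/side0.png

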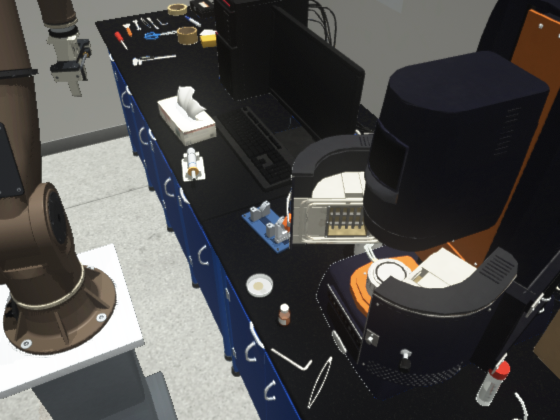

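The top view shows the rest with the barrel at about (161,248) and the blue stand at (265,217), orange jaw at its right (281,208). The dish is at (316,252), the vial at (352,250) and the dropper bottle at (287,173).

```bash
cat > h.py <<'E'
import numpy as np,cv2
from scipy.spatial.transform import Rotation as R
from cell import observe, imaging, arm
def cam(n,s=None):
    c=imaging.camera_params(n)
    if n!="wrist": return c["camera_matrix"],R.from_rotvec(c["rotation"]).as_matrix(),c["origin"]
    T=c["tool_from_camera"];M=R.from_rotvec(s["ee_rot"]).as_matrix()
    return c["camera_matrix"],M@T[:3,:3],M@T[:3,3]+s["position"]
def ray(n,uv,s=None):
    K,Rm,o=cam(n,s);uv=np.atleast_2d(np.float64(uv))
    a=(uv[:,0]-K[0,2])/K[0,0];b=(uv[:,1]-K[1,2])/K[1,1]
    if n=="wrist":
        t=np.hypot(a,b)+1e-12;v=np.c_[a*np.sin(t)/t,-b*np.sin(t)/t,-np.cos(t)]
    else: v=np.c_[a,-b,-np.ones_like(a)]
    return o,v@Rm.T
def onz(n,uv,z,s=None):
    o,v=ray(n,uv,s);return o+v*((z-o[2])/v[:,2])[:,None]
E
python3 - <<'E'
from h import *
p=np.load("top0.npz")["p"]
for nm,uv,z in [("rest",(161,248),.034),("stand",(265,217),.05),("jaw",(281,208),.08),("dish",(316,252),.015),("vial",(352,250),.057),("drop",(287,173),.09)]:
    print(nm,onz("top",uv,z)[0].round(3))
a=cv2.resize(p[225:275,125:200],None,fx=8,fy=8,interpolation=2)
b=cv2.resize(p[195:245,230:305],None,fx=8,fy=8,interpolation=2)
cv2.imwrite("pics/crop.png",cv2.resize(np.vstack([a,b])[:,:,::-1],None,fx=.75,fy=.75))
E
```

```text
rest [0.436 0.353 0.034]
stand [0.543 0.025 0.05 ]
jaw [ 0.569 -0.025  0.08 ]
dish [ 0.438 -0.143  0.015]
vial [ 0.445 -0.252  0.057]
drop [ 0.68 -0.04  0.09]
```

View pics/crop.png

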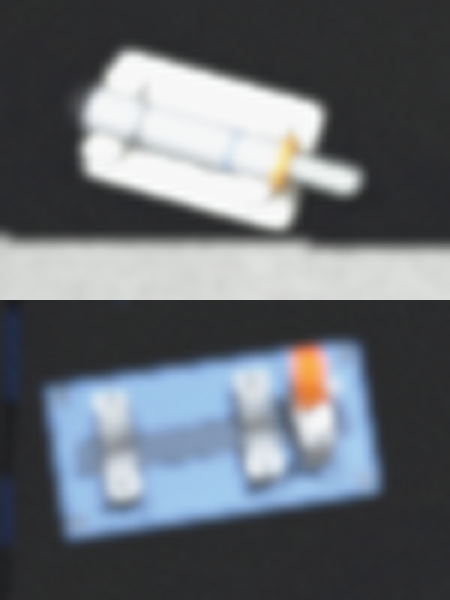

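The crop shows the barrel's tail pointing right and slightly down (world -y), turned about 14.5°. The stand's clip is also at its right, with the jaw on the +x side, turned about -8° the other way. I'm moving over the rest with the fingers turned across the barrel.

apply_moves --pt "100 0.44 -0.44 -0.05 -0.334" --pt "100 0.44 -0.44 -0.05 -0.334" --pt "100 0.44 -0.44 -0.05 -0.334" --pt "100 0.44 -0.44 -0.05 -0.334" --pt "100 0.44 -0.44 -0.05 -0.334" --pt "100 0.44 -0.44 -0.05 -0.334" --pt "100 0.44 -0.44 -0.05 -0.334" --pt "100 0.44 -0.44 -0.05 -0.334" --pt "100 0.44 -0.44 -0.05 -0.334" --pt "100 0 0 0 0" --pt "100 0 0 0 0" --newtons 20

```text
clock: 1.48
position: [0.4323, 0.3566, 0.1995]
ee_rot: [-2.479, -1.929, 0.001]
force: [-0.6, 0.1, 0.3]
width: 1.002
gripper_force: 0.0
```

```bash
python3 - <<'E'
from h import *
s=observe();p,d=imaging.get_image("wrist");np.savez("w1.npz",p=p,d=d,**{k:s[k] for k in("position","ee_rot")})
M=R.from_rotvec(s["ee_rot"]).as_matrix();print(s["clock"],s["position"],M.round(3),s["joints"].round(2))
cv2.imwrite("pics/w1.png",p[:,:,::-1])
E
```

```text
1.475 [0.43228131 0.35655401 0.19946954] [[ 0.246  0.969 -0.001]
 [ 0.969 -0.246 -0.   ]
 [-0.    -0.001 -1.   ]] [-1.11  0.37  0.44  1.8  -0.18  1.02 -0.85]
```

View pics/w1.png

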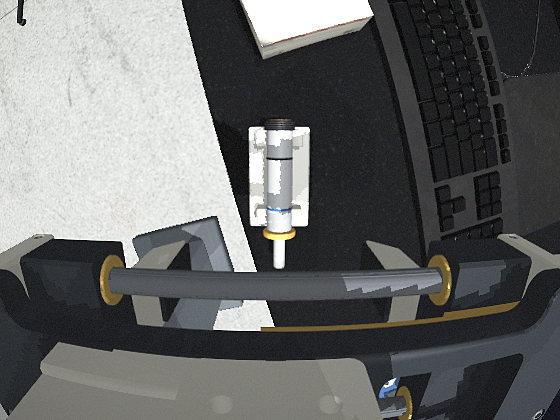

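The wrist picture shows the barrel upright at column 279: black front ring near row 122, collar at (279,235), tail tip at (279,267). Next I get its axis from the depth points and the brass mask.

```bash
cat >> h.py <<'E'
def cloud(n,d,s=None):
    K,Rm,o=cam(n,s);v,u=np.mgrid[:420,:560];uv=np.c_[u.ravel(),v.ravel()]
    o,r=ray(n,uv,s);f=-Rm[:,2];k=d.ravel()/(r@f)
    return (o+r*k[:,None]).reshape(420,560,3)
E
python3 - <<'E'
from h import *
w=np.load("w1.npz");s=dict(position=w["position"],ee_rot=w["ee_rot"]);p=w["p"];P=cloud("wrist",w["d"],s)
hsv=cv2.cvtColor(p,cv2.COLOR_RGB2HSV)
roi=np.zeros((420,560),bool);roi[112:272,225:335]=1
for lo,hi in[(0,.01),(.01,.03),(.03,.036),(.036,.06)]:
    print(lo,(roi&(P[...,2]>lo)&(P[...,2]<hi)).sum())
t=roi&(P[...,2]>.036);print(np.percentile(P[t][:,2],[50,90,99]))
br=roi&(hsv[...,0]>12)&(hsv[...,0]<30)&(hsv[...,1]>120)&(hsv[...,2]>90)
ys,xs=np.nonzero(br);print("brass px",xs.min(),xs.max(),ys.min(),ys.max(),P[br].mean(0))
# tube mid columns per row from depth and edge rays onto z=.034 plane
mid=[]
for r in range(122,265,4):
    c=np.nonzero(t[r])[0]
    c=np.nonzero((P[r,:,2]>.026)&roi[r])[0] if r>240 else c
    if len(c)>3: mid.append((r,c.min(),c.max(),*onz("wrist",[(c.min()+c.max())/2,r],.034,s)[0][:2].round(4)))
for m in mid[::2]:print(*m)
mid=np.array(mid);X=mid[:,3:5]
vx,vy,x0,y0=cv2.fitLine(X.astype(np.float32),cv2.DIST_HUBER,0,.01,.01).ravel();print("dir",vx,vy,"pt",x0,y0,"yaw from +y",np.arctan2(vx,vy) )
o,v=ray("wrist",[[279,235]],s);print("collar@.034",onz("wrist",[279,235],.045,s),"front",onz("wrist",[[279,118],[279,130]],.046,s),"tip",onz("wrist",[279,268],.034,s))
M=R.from_rotvec(s["ee_rot"]).as_matrix();print("fingers ydir",M[:,1])
E
```

```text
0 3694
0.01 691
0.03 136
0.036 3325
[0.04416457 0.04682791 0.35649882]
brass px 263 295 119 239 [0.42691449 0.32232467 0.04110416]
122 265 294 0.4537 0.4268
130 265 293 0.4513 0.4192
138 267 291 0.4493 0.4115
146 245 292 0.4373 0.4064
154 267 292 0.4459 0.396
162 267 328 0.4613 0.3838
170 267 291 0.4415 0.3805
178 246 291 0.4293 0.3753
186 267 291 0.4375 0.3647
194 268 291 0.436 0.3566
202 245 291 0.4226 0.3514
210 267 291 0.4314 0.3405
218 267 291 0.4293 0.3322
226 267 291 0.4272 0.3238
234 264 294 0.4251 0.3153
242 274 284 0.4229 0.3066
250 274 284 0.4207 0.2978
258 274 311 0.4325 0.2852
dir 0.24336089 0.96993583 pt 0.437 0.36245 yaw from +y 0.24582942
collar@.034 [[0.42560403 0.31794863 0.045     ]] front [[0.45397579 0.43046842 0.046     ]
 [0.45115875 0.41935955 0.046     ]] tip [[0.41554027 0.27728499 0.034     ]]
fingers ydir [ 9.69331728e-01 -2.45754897e-01 -7.29693213e-04]
```

The barrel centre comes out at about (0.438, 0.367), and its 0.25 rad yaw matches the fingers. Next: descend and grip.

apply_moves --pt "100 0.095 0.173 -0.6 0" --pt "100 0 0 -0.6 0" --pt "100 0 0 -0.6 0" --pt "100 0 0 -0.6 0" --pt "100 0 0 -0.4 0" --pt "100 0 0 -0.25 0" --pt "100 0 0 0 0" --pt "100 0 0 0 0"

```text
clock: 2.52
position: [0.439, 0.3672, 0.0176]
ee_rot: [-2.48, -1.928, -0.002]
force: [-0.7, 0.0, -0.3]
width: 0.997
gripper_force: 0.0
```

apply_moves --pt "100 0 0 -0.03 0" --pt "0 0 0 0 0" --pt "0 0 0 0 0" --pt "0 0 0 0 0" --pt "0 0 0 0 0" --pt "0 0 0 0 0" --pt "0 0 0 0 0" --pt "0 0 0 0 0" --newtons 40

```text
clock: 3.52
position: [0.4386, 0.3664, 0.0149]
ee_rot: [2.481, 1.927, -0.0]
force: [-0.7, 0.2, -0.1]
width: 0.289
gripper_force: 0.0
```

apply_moves --pt "0 0 0 0 0" --pt "0 0 0 0 0" --pt "0 0 0 0 0"

```text
clock: 3.9
position: [0.4387, 0.3665, 0.0149]
ee_rot: [2.481, 1.927, 0.0]
force: [0.1, -0.3, -1.3]
width: 0.274
gripper_force: 40.0
```

Gripped. Next: lift, carry the barrel to beside the stand and look there.

apply_moves --pt "0 0 0 0.4 0" --pt "0 0 0 0.77 0" --pt "0 0 0 0.95 0" --pt "0 0 0 0.95 0"

```text
clock: 4.4
position: [0.4382, 0.3661, 0.2006]
ee_rot: [2.481, 1.927, -0.001]
force: [0.8, 0.7, -2.2]
width: 0.272
gripper_force: 40.0
```

apply_moves --pt "0 0.055 -0.4 0 0.06" --pt "0 0.055 -0.72 0 0.1" --pt "0 0.055 -0.72 0 0.1" --pt "0 0.055 -0.72 0 0.1" --pt "0 0.055 -0.72 0 0.1" --pt "0 0.055 -0.72 0 0.1" --pt "0 0.055 -0.72 0 0.1" --pt "0 0.055 -0.72 0 0.1" --pt "0 0 -0.32 0 0.02" --pt "0 0 0 0 0" --pt "0 0 0 0 0"

```text
clock: 5.78
position: [0.4649, 0.0219, 0.199]
ee_rot: [-2.06, -2.372, -0.0]
force: [-0.6, 0.3, -0.7]
width: 0.272
gripper_force: 40.0
```

```bash
python3 - <<'E'
from h import *
s=observe();p,d=imaging.get_image("wrist");np.savez("w2.npz",p=p,d=d,**{k:s[k] for k in("position","ee_rot")})
M=R.from_rotvec(s["ee_rot"]).as_matrix();print(s["clock"],s["position"],M.round(4),s["joints"].round(2),s["width"],s["force"])
cv2.imwrite("pics/w2.png",p[:,:,::-1])
E
```

```text
5.775 [0.46492647 0.02191458 0.1990434 ] [[-1.401e-01  9.901e-01 -2.000e-04]
 [ 9.901e-01  1.401e-01  4.000e-04]
 [ 4.000e-04 -1.000e-04 -1.000e+00]] [-0.59  0.21  0.51  2.02 -0.13  0.95  0.13] 0.27173967126084936 [-0.56620994  0.28912945 -0.68283277]
```

View pics/w2.png

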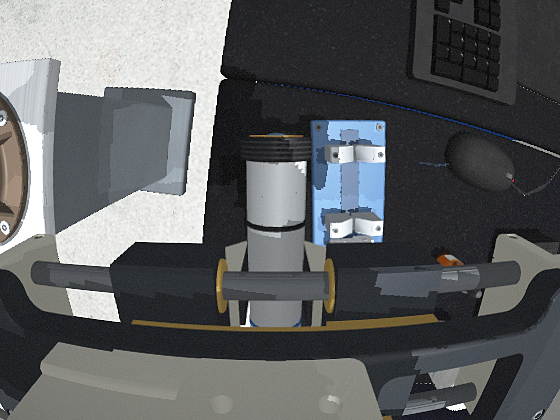

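The saddles show at (349,153) and (352,225) on the blue plate (311–386, 121–243); the clip is hidden behind the gripper. I fit the saddles from depth and check against the top view.

```bash
python3 - <<'E'
from h import *
def fit(P,roi,tag):
    m=roi&(P[...,2]>.040)&(P[...,2]<.052)
    lab=cv2.connectedComponentsWithStats(m.astype(np.uint8))
    for i in range(1,lab[0]):
        if lab[2][i,4]<15: continue
        q=P[lab[1]==i]; print(tag,lab[2][i],"mean",q.mean(0).round(4),"rect",cv2.minAreaRect((q[:,:2]*1000).astype(np.float32)))
w=np.load("w2.npz");s=dict(position=w["position"],ee_rot=w["ee_rot"]);P=cloud("wrist",w["d"],s)
roi=np.zeros((420,560),bool);roi[115:243,308:392]=1;fit(P,roi,"w")
hsv=cv2.cvtColor(w["p"],cv2.COLOR_RGB2HSV)
b=roi&(hsv[...,0]>100)&(hsv[...,0]<125)&(hsv[...,1]>80)&(hsv[...,2]>90)
for r in range(125,243,12):
    c=np.nonzero(b[r])[0]; print(r,c.min(),c.max(),onz("wrist",[[c.min(),r],[c.max(),r]],.01,s)[:,:2].round(4).tolist())
t=np.load("top0.npz");Q=cloud("top",t["d"]);roi[:]=0;roi[190:245,230:305]=1;fit(Q,roi,"top")
m=roi&(Q[...,2]>.056);print("clip top",Q[m].mean(0),Q[m].max(0),Q[m].min(0))
hs=cv2.cvtColor(t["p"],cv2.COLOR_RGB2HSV);b=(roi&(hs[...,0]>100)&(hs[...,0]<125)&(hs[...,1]>80)&(hs[...,2]>90)).astype(np.uint8)
c=cv2.findContours(cv2.morphologyEx(b,cv2.MORPH_CLOSE,np.ones((9,9))),0,2)[0];c=max(c,key=cv2.contourArea)
q=onz("top",c[:,0],.01)[:,:2]*1000;print("top plate",cv2.minAreaRect(q.astype(np.float32)))
E
```

```text
w [329 146  20  18 313] mean [0.5181 0.0729 0.0458] rect ((519.6405029296875, 73.13288116455078), (19.18124771118164, 16.76153564453125), 9.390446662902832)
w [364 146  21  17 322] mean [0.555  0.0797 0.0454] rect ((555.0980834960938, 79.52946472167969), (19.910396575927734, 16.163387298583984), 11.607903480529785)
w [363 219  20  17 292] mean [0.5688 0.0053 0.0454] rect ((568.9006958007812, 4.64793586730957), (19.774391174316406, 16.327062606811523), 12.123526573181152)
w [329 221  19  18 291] mean [ 0.5312 -0.0009  0.0457] rect ((532.7572021484375, -1.7676153182983398), (19.509292602539062, 16.289058685302734), 11.144196510314941)
125 311 385 [[0.4917, 0.0976], [0.5726, 0.1122]]
137 312 385 [[0.4946, 0.0851], [0.5748, 0.0992]]
149 312 323 [[0.4966, 0.0724], [0.5083, 0.0742]]
161 312 385 [[0.4986, 0.0596], [0.5797, 0.0729]]
173 312 384 [[0.5007, 0.0468], [0.5812, 0.0595]]
185 312 384 [[0.5028, 0.0338], [0.584, 0.0462]]
197 312 384 [[0.505, 0.0206], [0.5869, 0.0327]]
209 312 383 [[0.5072, 0.0072], [0.5888, 0.0188]]
221 313 324 [[0.5106, -0.0062], [0.523, -0.0045]]
233 313 327 [[0.513
[... 202 characters left out ...]
 6   8  32] mean [0.5531 0.0777 0.0463] rect ((552.6845092773438, 77.12035369873047), (21.715429306030273, 15.73531436920166), 13.074539184570312)
top [272 217   5   8  29] mean [ 0.5317 -0.0037  0.046 ] rect ((533.33837890625, -4.011859893798828), (23.608617782592773, 12.796224594116211), 1.5519198179244995)
top [248 221   6   8  28] mean [0.5175 0.072  0.0459] rect ((518.1375732421875, 72.13866424560547), (22.25261116027832, 15.074987411499023), 20.32472038269043)
clip top [ 0.50243404 -0.01955653  0.45450963] [0.58168778 0.00245006 1.50888258] [ 0.34550668 -0.03831981  0.05617097]
top plate ((546.2976684570312, 25.63580322265625), (90.75276947021484, 178.709228515625), 10.243088722229004)
```

```bash
python3 - <<'E'
from h import *
w=np.load("w2.npz");s=dict(position=w["position"],ee_rot=w["ee_rot"]);P=cloud("wrist",w["d"],s)
M=R.from_rotvec(s["ee_rot"]).as_matrix();T=(P-s["position"])@M
q=T[136:238,240:312];
for r in range(126,240,6):
    g=T[r,235:315];k=(g[:,2]<.02)&(g[:,2]>-.06);c=np.nonzero(k)[0]
    if len(c)>5:
        g=g[k];print(r,c.min()+235,c.max()+235,(g.min(0)*1e3).round(1),(g.max(0)*1e3).round(1))
E
```

```text
138 241 310 [ 64.2 -15.1 -33.7] [ 64.5  13.8 -19.9]
144 241 310 [ 61.6 -15.3 -33.6] [ 62.2  13.9 -18.6]
150 240 311 [ 59.1 -15.5 -33.5] [ 59.9  14.3 -20.2]
156 240 311 [ 56.5 -15.5 -33.2] [ 57.6  14.4 -20.2]
162 246 305 [ 53.9 -13.1 -31.3] [ 55.1  11.9 -19.4]
168 246 305 [ 51.  -13.1 -31.4] [ 52.8  12.1 -17.5]
174 247 306 [ 48.4 -12.7 -31.3] [ 50.4  12.6 -17.5]
180 247 305 [ 46.4 -12.6 -31.6] [ 48.1  11.9 -21.1]
186 247 305 [ 43.5 -12.7 -30.7] [ 45.5  12.1 -19.6]
192 247 305 [ 41.  -12.7 -31.2] [ 43.2  12.  -20.3]
198 247 305 [ 38.4 -12.8 -31.3] [ 40.8  12.1 -20.3]
204 247 305 [ 35.  -12.9 -31.3] [ 38.3  12.4 -17.5]
210 247 305 [ 32.2 -13.  -31.4] [ 35.9  12.5 -17.4]
216 247 304 [ 30.6 -13.  -30.9] [ 33.3  11.7 -21.3]
222 247 305 [ 27.6 -13.1 -31.6] [ 31.   12.3 -20.3]
228 247 304 [ 24.4 -13.2 -31.4] [ 28.4  12.1 -19.2]
234 248 304 [ 21.5 -12.7 -31.1] [ 25.7  12.1 -19.1]
```

The held barrel sits about 2.5 mm forward (tool +x) of the TCP. The seat is at (0.544, 0.039) with V yaw -0.176; saddle spacing is 75.7 mm against the 76 mm expected. I'm moving above it, with the axis about 110 mm up.

apply_moves --pt "0 0.33 0.06 0 0.07" --pt "0 0.5 0.1 -0.2 0" --pt "0 0.5 0.083 -0.5 0" --pt "0 0 0 -0.5 0" --pt "0 0 0 -0.4 0" --pt "0 0 0 -0.2 0" --pt "0 0 0 0 0" --pt "0 0 0 0 0"

```text
clock: 6.82
position: [0.5455, 0.0358, 0.092]
ee_rot: [2.018, 2.407, 0.002]
force: [-0.4, -0.4, -1.4]
width: 0.274
gripper_force: 40.0
```

```bash
python3 - <<'E'
from h import *
s=observe();M=R.from_rotvec(s["ee_rot"]).as_matrix();print(s["clock"],s["position"],M.round(4),s["force"])
o=[]
for n in("wrist","side"):
    p,d=imaging.get_image(n);np.savez(n+"3.npz",p=p,d=d,**{k:s[k] for k in("position","ee_rot")})
    o.append(p if n=="wrist" else cv2.resize(p[160:265,220:360],(560,420),interpolation=2))
cv2.imwrite("pics/c3.png",cv2.resize(np.hstack(o)[:,:,::-1],(800,300),interpolation=cv2.INTER_AREA))
E
```

```text
6.825 [0.54546218 0.03581106 0.09201362] [[-1.743e-01  9.847e-01  1.400e-03]
 [ 9.847e-01  1.743e-01  4.000e-04]
 [ 1.000e-04  1.400e-03 -1.000e+00]] [-0.41147902 -0.43455299 -1.42436411]
```

View pics/c3.png

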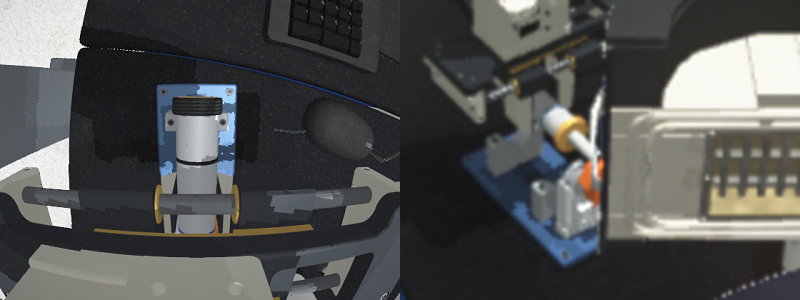

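The left panel shows the barrel centred over the far saddle (lips near (172,122) and (220,122)). The right panel (side view) shows the collar and tail above the clip. I'll check the lateral and axial offsets in the tool frame.

```bash
python3 - <<'E'
from h import *
w=np.load("wrist3.npz");s=dict(position=w["position"],ee_rot=w["ee_rot"]);P=cloud("wrist",w["d"],s)
M=R.from_rotvec(s["ee_rot"]).as_matrix();T=(P-s["position"])@M*1e3
roi=np.zeros((420,560),bool);roi[120:330,200:350]=1
m=roi&(P[...,2]>.0445)&(P[...,2]<.0495)
n,l,st,_=cv2.connectedComponentsWithStats(m.astype(np.uint8))
for i in range(1,n):
    if st[i,4]>12: print(st[i],T[l==i].min(0).round(1),T[l==i].max(0).round(1))
pl=roi&(P[...,2]>.007)&(P[...,2]<.013)
for r in (125,135,145,200,215):
    c=np.nonzero(pl[r])[0]
    if len(c):print(r,c.min(),c.max(),T[r,c.min()].round(1),T[r,c.max()].round(1))
for r in range(128,240,8):
    g=T[r,230:320];k=(g[:,2]<0)&(g[:,2]>-40);c=np.nonzero(k)[0]
    if len(c)>5: print(r,c.min()+230,c.max()+230,g[k].min(0).round(1),g[k].max(0).round(1))
E
```

```text
[231 159  16  25 373] [ 33.2 -29.   42.6] [ 49.  -19.   47.4]
[306 158  14  25 320] [34.1 18.5 42.8] [49.4 27.1 47.5]
125 220 331 [ 70.8 -41.3  82.8] [70.8 40.7 84.9]
135 219 330 [ 63.4 -42.1  82.1] [63.3 39.9 84. ]
145 220 330 [ 55.9 -41.6  82.8] [55.8 40.1 84.3]
200 221 328 [ 13.6 -42.5  84.8] [13.9 39.6 83.3]
215 222 328 [  1.7 -42.2  84.5] [ 2.2 39.9 82.3]
136 243 308 [ 65.1 -13.8 -30.8] [ 65.3  12.9 -21.4]
144 241 310 [ 61.6 -15.2 -32.7] [ 62.2  14.  -19.1]
152 241 311 [ 58.2 -15.3 -33.4] [ 59.2  14.2 -19.4]
160 246 306 [ 54.8 -13.1 -32.5] [ 56.   11.9 -20. ]
168 246 305 [ 51.2 -13.  -31.7] [ 52.8  12.  -18.4]
176 246 305 [ 48.  -13.2 -30.8] [ 49.5  11.9 -20.4]
184 247 305 [ 44.6 -12.7 -31.5] [ 46.5  11.9 -20.7]
192 247 305 [ 40.7 -12.9 -31.4] [ 43.3  12.2 -18.6]
200 247 305 [ 37.2 -12.9 -31.4] [ 40.   12.2 -19. ]
208 247 305 [ 33.2 -13.  -31.6] [ 36.8  12.5 -17.4]
216 247 304 [ 30.4 -13.  -31.2] [ 33.4  11.8 -20.7]
224 247 304 [ 27.1 -13.1 -31.5] [ 30.1  11.8 -21.6]
232 247 304 [ 22.7 -13.3 -31.3] [ 26.6  12.1 -19.6]
```

Aligned within about 0.5 mm. Next: small trim and start down.

apply_moves --pt "0 -0.008 0 -0.15 -0.01" --pt "0 0 0 -0.2 0" --pt "0 0 0 -0.1 0" --pt "0 0 0 -0.05 0" --pt "0 0 0 -0.05 0" --pt "0 0 0 -0.05 0" --pt "0 0 0 -0.05 0" --pt "0 0 0 0 0"

```text
clock: 7.92
position: [0.5442, 0.0355, 0.052]
ee_rot: [-2.025, -2.402, 0.0]
force: [0.4, 0.5, -2.2]
width: 0.271
gripper_force: 40.0
```

apply_moves --pt "0 0 0 -0.035 0" --pt "0 0 0 -0.035 0" --pt "0 0 0 -0.035 0" --pt "0 0 0 0 0"

```text
clock: 8.43
position: [0.5442, 0.0354, 0.0457]
ee_rot: [-2.025, -2.402, 0.0]
force: [-0.2, 0.6, -1.9]
width: 0.271
gripper_force: 40.0
```

apply_moves --pt "0 0 0 -0.035 0" --pt "0 0 0 -0.035 0" --pt "0 0 0 0 0"

```text
clock: 8.8
position: [0.5439, 0.0354, 0.0414]
ee_rot: [-2.025, -2.401, 0.001]
force: [-2.5, -0.3, -0.2]
width: 0.272
gripper_force: 40.0
```

apply_moves --pt "0 0 0 -0.03 0" --pt "0 0 0 -0.03 0" --pt "0 0 0 0 0"

```text
clock: 9.18
position: [0.5447, 0.0355, 0.0381]
ee_rot: [2.024, 2.402, 0.001]
force: [-0.4, 0.6, -0.4]
width: 0.276
gripper_force: 40.0
```

apply_moves --pt "0 0 0 -0.03 0" --pt "0 0 0 -0.02 0" --pt "0 0 0 0 0"

```text
clock: 9.55
position: [0.545, 0.0356, 0.0351]
ee_rot: [2.024, 2.402, 0.001]
force: [2.0, -0.1, -0.6]
width: 0.273
gripper_force: 40.0
```

apply_moves --pt "0 0 0 -0.02 0" --pt "0 0 0 -0.02 0" --pt "0 0 0 0 0"

```text
clock: 9.93
position: [0.5448, 0.0356, 0.0327]
ee_rot: [2.024, 2.402, 0.001]
force: [3.0, 0.1, -0.5]
width: 0.273
gripper_force: 40.0
```

apply_moves --pt "0 0 0 -0.018 0" --pt "0 0 0 0 0"

```text
clock: 10.18
position: [0.545, 0.0355, 0.0318]
ee_rot: [2.025, 2.401, 0.001]
force: [4.9, 0.9, 2.0]
width: 0.271
gripper_force: 40.0
```

apply_moves --pt "0 0 0 -0.01 0" --pt "0 0 0 0 0"

```text
clock: 10.42
position: [0.5451, 0.0355, 0.0316]
ee_rot: [2.025, 2.401, 0.002]
force: [3.5, 0.9, 7.1]
width: 0.274
gripper_force: 40.0
```

The barrel is seated and bearing. I trim sideways and raise the press.

apply_moves --pt "0 0.007 0 -0.008 0" --pt "0 0 0 0 0" --pt "0 0 0 0 0"

```text
clock: 10.8
position: [0.5453, 0.0355, 0.0313]
ee_rot: [2.025, 2.401, 0.002]
force: [1.5, 1.5, 11.1]
width: 0.272
gripper_force: 40.0
```

apply_moves --pt "0 0.004 0 -0.004 0" --pt "0 0 0 0 0" --pt "0 0 0 0 0" --pt "0 0 0 0 0"

```text
clock: 11.3
position: [0.5454, 0.0355, 0.0313]
ee_rot: [2.025, 2.402, 0.002]
force: [0.9, 0.6, 14.3]
width: 0.269
gripper_force: 40.0
```

```bash
python3 - <<'E'
from h import *
o=[];F=[]
for n in("side","wrist"):
    p,d=imaging.get_image(n);np.savez(n+"4.npz",p=p,d=d);s=observe();F.append(np.r_[s["force"],s["ft_torque"]])
    o.append(p[100:260,180:400] if n=="wrist" else p[185:265,240:350])
o=[cv2.resize(x,(400,290),interpolation=2) for x in o]
cv2.imwrite("pics/c4.png",np.hstack(o)[:,:,::-1])
print(s["clock"],s["position"],np.round(F,2),s["dq"].round(3))
E
```

```text
11.4 [0.54535538 0.03555675 0.03126421] [[-0.57 -0.3  14.76  0.09  0.06  0.25]
 [ 0.2   0.35 14.68  0.08  0.04  0.2 ]] [-0.001 -0.     0.     0.     0.     0.001  0.001]
```

View pics/c4.png

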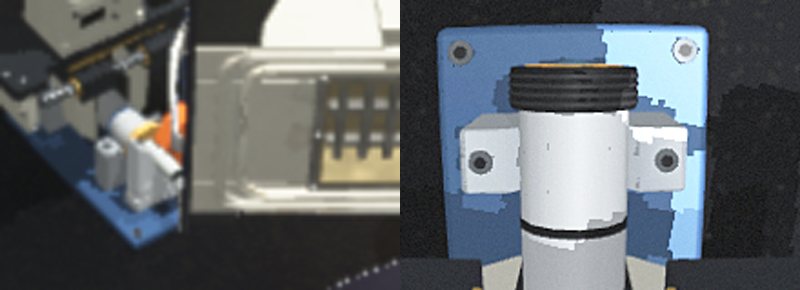

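The barrel lies centred in the saddle (right panel). In the side panel the collar is in the gap and the tail is down in the clip beneath the orange jaw. Force is 14.7 N vertical with about zero sideways, so I'm handing in.

```bash
python3 -c "
from cell import arm
print(arm.sign_off())"
```

```text
the job is handed in; nothing more can be done
None
```

I set the barrel in the V-block with its tail under the jaw as far as the images and forces show, and handed the job in at about 11.4 s, still gripping and pressing it with about 15 N, centred; the hand-in returned no verdict.

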